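Bleed the bench air tank: free the valve's lock nut, press its tip

ROBOT

A 6-joint arm with a two-finger parallel gripper is mounted at the origin on a cart in front of the work surface, level with it; the furniture and walls round the work are solid. World frame = base frame: x ahead of the robot, y to its left, z up, the work surface at z = 0. Lengths are in m, angles in rad, forces in N, time in s.
With the tool pointing down it reaches from about 0.375 to 0.9 m from the base axis. Payload 3.1 kg.
Tool frame: the origin (TCP) lies between the finger pads; the fingertips stand manip.finger_overhang ahead of it and the grasp point (between the pads) lies 5 mm behind it (manip.finger_overhang is the distance from the TCP to the fingertips, in m); z points along the fingers, y is the line along which they close (so a half turn about z gives the same grasp; the last joint's range is limited). The gripper opens to 85 mm and grips with 20 to 120 N. Pads are 22 mm wide; open, the fingers measure 114 mm over their backs; the gripper's body (76 mm by 85 mm) begins 54 mm behind the grasp point. The pads swing forward as they close: fully open they stand 13 mm farther back than shut.
Start: joints at [0.954, 0.527, 1.433, -0, 1.181, -0.178], TCP at [0.265, 0.566, 0.245] pointing down, gripper open.
Joint ranges: [-3.08, 3.08], [-0.75, 2.2], [0.22, 2.44], [-1.43, 4.57], [0, 2.65], [-2.85, 2.85]. Speed limits (rad/s): [2.79, 2.79, 3.14, 3.14, 3.14, 3.14].

INTERFACE

Orientations are given as a unit quaternion [x, y, z, w].
In Python, from station import manip gives the robot as it stands.
- The arm moves only by the tool drive_tool, never from a script. Its argument "plan" is a list of rows, each a list of 7 numbers: the shift along the tool's x, y, z in m, then the turn, a rotation vector about the tool's x, y, z in degrees, then the opening, from -1 (shut) to 1 (fully open). In form: [[x, y, z, wx, wy, wz, gripper], ...]. A call has 1 to 10 rows; each row shifts and turns the commanded pose from where the row before left it, along the tool's axes as they then stand; what a row does not reach is not made up. A row lasts 1/10 s, in which the tool goes at most 50 mm and 8.59 degrees, less where a joint would pass 70% of its speed; a pose out of reach is approached as far as the arm can. A call is refused whole if a number of a shift passes 0.05 or a number of a turn 8.59, either way. A call with a gripper value outside its range is refused whole. The fingers move at their own pace and stop on an object; "newtons" is the grip in N (left out, the last holds). Time passes only in rows, so rows that do not move let the fingers close. It gives the time, the measured TCP pose, the force, the opening and the grip force at its end, in the units of the state.
- manip.sense(): the state, without advancing time (a new reading comes with each control period).
- manip.snapshot(name): name is "scene" or "top" or "wrist"; returns a dict with "image" (384x512x3 uint8, red, green, blue), "z_map" (384x512 float32, m along the optical axis (not along the pixel's ray), 0 where there is no reading), "fov_y" (degrees; the focal length in pixels is half the picture's height over the tangent of half this angle, whatever the lens; pixels are square), "cx", "cy" (the principal point, pixels), "extrinsics" (4x4, takes a point from camera to world coordinates); the wrist camera has in their place "mount" (4x4, takes a point from camera to tool coordinates, whose origin is the TCP and whose axes are the flange's). Camera axes: x right, y up, looking along -z (the intrinsics and any distortion apply to the point x, -y, -z); pixel columns grow to the right and rows downward; lengths in m; the calibration is good to about 2 mm. A picture is of the moment at which its call begins: read the wrist's pose just before it.
- manip.sign_off(): hands the job in; it is judged then, once.
The state is a dict: "t": time; "q": joint angles; "qd": joint speeds; "tau": joint torques, N m; "tcp_pos": TCP position; "tool_rot": TCP orientation; "force": force on the tool from outside, world axes, zero at the start; "ft_torque": the same for the moment, N m; "finger_gap": opening from 0.0 (shut) to 1.0 (fully open); "gripper_force": force on a finger pad.
Only numpy, scipy, OpenCV 4.12 (cv2) and the standard library are available. Lean on these libraries where they do the work, as an engineer would, in place of code of your own. Each camera call takes 0.05 s, during which the arm holds its last target. There are 200 camera calls.

TASK

Let the remaining air out of the small blue air tank through the bleed valve on top of it: unscrew the tiny knurled brass lock nut (counterclockwise) all the way up to its stop and let go of it, then press the freed steel tip straight down until the nut meets the stem and keep it down for at least two seconds, then let it spring back up. Press the tip gently, with little more than its spring needs (well under 15 N, or it bends), do not push hard on the tank, and leave the things around it where they are.

Things in the scene. Friction and masses are not known exactly. Their poses are not given: they have to be found in the camera images.
- tank: blue air tank 72 mm across and 170 mm long, lying along its own y axis on two steel feet, bolted to the bench; with gauge (-y end) and hose coupler (+y end) 225 mm long. Origin under its centre on the bench, z up. The shell's top is 84 mm above the bench.
- valve_boss (a point): Centre of the top of the steel boss (28 mm across) on the tank, 90 mm above the bench, on the valve's upright axis. A bare brass stem 10 mm across rises from it; how far differs on every tank: the stem's top is 12 to 24 mm above this point, to be found by feel. The pin comes out of the stem's top and ends in a steel tip, 6 mm across; tip end 26 mm above the stem's top when up.
- nut (a joint): Turn of the brass lock nut on the pin, rad: 0 = tight on the stem's top, grows counterclockwise from above (unscrewing), stop at 4.2; starts up to 0.6 loose. Nut 14 mm across, 10 mm high, knurled; its underside is on the stem's top at 0 and climbs 1.3 mm per rad (5.5 mm at the stop); turning takes about 0.08 Nm. It rides on the pin and goes down with it.
- pin (a joint): How far the pin with its steel tip is pressed down, m: 0 = sprung up. The spring needs about 2 N to start and 1.4 N more per mm. The pin goes down only until the nut meets the stem (1.3 mm per rad the nut is unscrewed, so 5.5 mm with the nut at its stop) and meets a firm stop there at about 9 to 10 N, then the force rises faster; air flows well from 4.5 mm on.
- oil_bottle: white oil bottle with red nozzle, 49 mm across, 152 mm high, loose; leave alone. Origin under its centre.
- padlock: brass padlock standing, 18 x 40 x 72 mm, loose; leave alone
- lock_cylinder: brass lock cylinder, 17 x 66 x 38 mm, loose; leave alone
- blue_tape: roll of blue tape lying flat, 64 mm across, 19 mm high, loose; leave alone
- marker: red and white marker pen lying, 122 mm long, 14 mm high, loose; leave alone
- dark_driver: dark blue screwdriver lying, 150 x 70 x 24 mm, loose; leave alone
Not all that is in view belongs to the job. There is more than one size of the tank; the one meant has the size given above.

How it is judged:
On the way, in this order (a step that is already met when the one before it is completed fails the run):
1. the lock nut is unscrewed to its stop (within 0.4 rad) and let go, with the tip sprung up (value of joint nut above 3.8 rad and value of joint pin below 0.0015 m and contact force between the fingers and nut_c0 below 0.5 N), for 0.1 s.
2. the fingers press the tip down by at least 4.5 mm and keep it there for two seconds (value of joint pin above 0.0045 m and contact force between the fingers and tip_c0 above 1 N), for 2 s.
At the end, for the whole second after the job is handed in: the tip has sprung back up (within 1 mm), the lock nut is still unscrewed (at least 3.4 rad) (value of joint pin below 0.001 m and value of joint nut above 3.4 rad); the robot touches nothing.
It fails at once if the tip is loaded with more than 15 N (contact force between anything else and tip_c0 above 15 N).
It fails at once if the robot pushes on the stem or the tank with more than 25 N (contact force between anything else and stem_c0 above 25 N or contact force between anything else and tank_c0 above 25 N or contact force between anything else and tank_c1 above 25 N or contact force between anything else and tank_c6 above 25 N or contact force between anything else and tank_c7 above 25 N or contact force between anything else and tank_c8 above 25 N or contact force between anything else and tank_c9 above 25 N or contact force between anything else and tank_c10 above 25 N).
It fails at once if a bystander is moved by more than 20 mm (distance of any of oil_bottle, padlock, lock_cylinder, blue_tape, marker, dark_driver from where it was at the start of the episode above 0.02 m).
It also fails if it takes over 72 s, if anything falls off the work surface, if the arm or the gripper's body presses on something with over 40 N, if the wrist force passes 120 N, or if a joint passes its speed limit or range.

## Working session

There is one attempt and no reset: what is moved stays moved. The work goes in short steps, Python scripts to look and compute and a tool call to move; the robot and the scene stay as the last step left them, time stands still between calls to the robot, and variables do not carry over. Pictures are saved under pics/ and viewed, at most 10 in all, crops included, and the job is handed in when it is done.

Besides the shell and the picture viewer there is one more tool, called after "Call:" as name([rows], argument=value, ...), one row to a line, values as JSON. drive_tool: Moves the arm, as the interface text tells. Its arguments: {"type":"object","properties":{"plan":{"type":"array"},"newtons":{"type":"number"}},"required":["plan"]}

```bash
mkdir -p pics; ls; cat > h.py <<'E'
import numpy as np, cv2
from station import manip
from scipy.spatial.transform import Rotation as R
def snap(n):
    s=manip.sense(); d=manip.snapshot(n)
    if n=='wrist':
        T=np.eye(4);T[:3,:3]=R.from_quat(s['tool_rot']).as_matrix();T[:3,3]=s['tcp_pos'];d['E']=T@d['mount']
    else: d['E']=d['extrinsics']
    d['f']=d['image'].shape[0]/2/np.tan(np.radians(d['fov_y'])/2)
    return d
def save(d,n): cv2.imwrite('pics/'+n,d['image'][:,:,::-1])
def cloud(d):
    z=d['z_map'];v,u=np.indices(z.shape)
    P=np.stack([(u-d['cx'])/d['f']*z,-(v-d['cy'])/d['f']*z,-z],-1)
    return P@d['E'][:3,:3].T+d['E'][:3,3]
def ray(d,u,v,h):
    r=d['E'][:3,:3]@np.array([(u-d['cx'])/d['f'],-(v-d['cy'])/d['f'],-1]);o=d['E'][:3,3]
    return o+r*(h-o[2])/r[2]
E
python3 - <<'E'
from h import *
print(manip.finger_overhang,manip.sense())
for n in('scene','top','wrist'):
    d=snap(n);save(d,n+'.png');print(n,d['f'],d['cx'],d['cy'],d['E'].round(3).tolist(),[k for k in d], d.get('mount'))
    np.savez(n+'.npz',**{k:d[k] for k in('image','z_map','E','f','cx','cy')})
E
```

```text
pics
0.014 {'t': 0.0, 'q': array([ 9.53524004e-01,  5.28500060e-01,  1.43391136e+00, -5.89319784e-06,
        1.18135822e+00, -1.78529069e-01]), 'qd': array([ 4.97491659e-04,  1.08961570e-03,  6.45631026e-04,  6.30803856e-05,
        3.53389164e-04, -7.46671581e-04]), 'tau': array([-1.32658646e-03, -4.42361748e+01, -1.78018463e+01, -3.28031347e-04,
        8.85247980e-03,  2.59861423e-06]), 'tcp_pos': array([0.26509217, 0.56524404, 0.24430986]), 'tool_rot': array([ 2.17615129e-01,  9.76034052e-01, -1.00451348e-03, -4.19262305e-04]), 'force': array([ 0.06490143, -0.13077294, -0.32551345]), 'ft_torque': array([ 0.01159373,  0.04442308, -0.01311126]), 'gripper_force': 0.0, 'finger_gap': 0.9980651323901502}
scene 403.6142968829152 255.03105076841643 192.46613534279317 [[0.558, 0.426, -0.712, -0.29], [-0.83, 0.304, -0.468, -0.599], [0.018, 0.852, 0.523, 0.72], [0.0, 0.0, 0.0, 1.0]] ['image', 'z_map', 'fov_y', 'cx', 'cy', 'extrinsics', 'E', 'f'] None
top 415.64028196368184 258.3784335113932 192.63693565344016 [[0.028, 0.984, -0.178, 0.279], [-1.0, 0.028, -0.0, -0.065], [0.005, 0.178, 0.984, 1.525], [0.0, 0.0, 0.0, 1.0]] ['image', 'z_map', 'fov_y', 'cx', 'cy', 'extrinsics', 'E', 'f'] None
wrist 338.0008577054992 264.52326039828955 193.83657345748202 [[0.425, -0.859, -0.285, 0.191], [0.905, 0.403, 0.136, 0.6], [-0.002, -0.316, 0.949, 0.372], [0.0, 0.0, 0.0, 1.0]] ['image', 'z_map', 'fov_y', 'cx', 'cy', 'mount', 'E', 'f'] [[-1.57330341e-04  9.48600849e-01  3.16474965e-01  8.22156362e-02]
 [ 9.99999916e-01  2.91545772e-05  4.09745748e-04 -5.54539064e-04]
 [ 3.79458471e-04  3.16475003e-01 -9.48600774e-01 -1.27952287e-01]
 [ 0.00000000e+00  0.00000000e+00  0.00000000e+00  1.00000000e+00]]
```

View pics/scene.png

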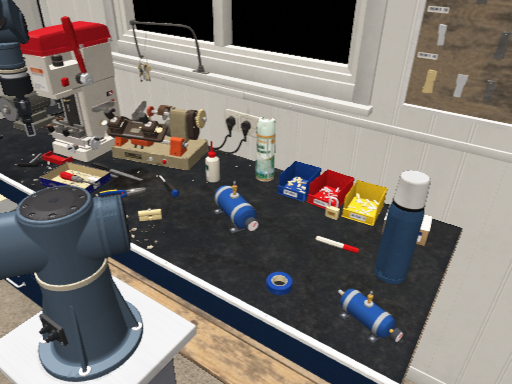

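View pics/top.png

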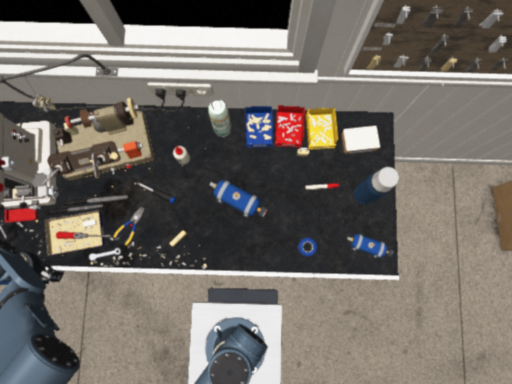

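The scene view shows two candidates: tank A at scene (236,208) / top (237,198), and tank B at scene (368,312) / top (370,245). B looks smaller. I'll measure both.

```bash
python3 - <<'E'
from h import *
for n,boxes in(('top',[(205,175,270,220),(345,230,395,262)]),('scene',[(205,180,265,235),(335,285,405,345)])):
    d=dict(np.load(n+'.npz'));P=cloud(d);hsv=cv2.cvtColor(d['image'],cv2.COLOR_RGB2HSV)
    for b in boxes:
        m=np.zeros(P.shape[:2],bool);m[b[1]:b[3],b[0]:b[2]]=1
        allp=P[m&(P[...,2]>0.03)&(P[...,2]<.2)]
        bl=P[m&(hsv[...,0]>100)&(hsv[...,0]<125)&(hsv[...,1]>150)&(hsv[...,2]>60)&(P[...,2]>.02)]
        c,sz,a=cv2.minAreaRect(bl[:,:2].astype(np.float32));print(n,'blue',c,sz,a,'ztop',np.percentile(bl[:,2],[50,98]))
        c,sz,a=cv2.minAreaRect(allp[:,:2].astype(np.float32));print('   all',c,sz,a)
        hi=allp[allp[:,2]>.1];print('   high',len(hi),hi.mean(0) if len(hi) else'',hi[:,2].max() if len(hi) else '')
d=dict(np.load('scene.npz'));im=d['image']
cv2.imwrite('pics/crop.png',np.hstack([cv2.resize(im[170:240,200:270],(400,400),interpolation=2)[:,:,::-1],cv2.resize(im[280:350,335:405],(400,400),interpolation=2)[:,:,::-1]]))
E
```

```text
top blue (0.4520665407180786, -0.031606823205947876) (0.32899147272109985, 0.12885618209838867) 32.213233947753906 ztop [0.07679037 0.08845886]
   all (0.5243809223175049, 0.010042421519756317) (0.2233322709798813, 0.0726955384016037) 63.0786018371582
   high 18 [0.5252931  0.01297489 0.11878458] 0.13621512678115355
top blue (0.34831783175468445, -0.28973865509033203) (0.08522957563400269, 0.4632774591445923) 6.807403087615967 ztop [0.05534158 0.06813435]
   all (0.3685949146747589, -0.46432459354400635) (0.1631271094083786, 0.05293579027056694) 72.20157623291016
   high 0  
scene blue (0.16088464856147766, -0.29458582401275635) (1.0829156637191772, 0.10921397805213928) 39.75171661376953 ztop [0.07126306 0.08445411]
   all (0.5131131410598755, -0.008531652390956879) (0.19739608466625214, 0.07012903690338135) 63.05060958862305
   high 43 [0.52231523 0.00656563 0.11578743] 0.13506395741445565
scene blue (0.06397876143455505, -0.5549402236938477) (0.7046452760696411, 0.11530046164989471) 16.356916427612305 ztop [0.05281092 0.06255891]
   all (0.36109355092048645, -0.467602401971817) (0.16514715552330017, 0.047169994562864304) 72.1791000366211
   high 0
```

View pics/crop.png

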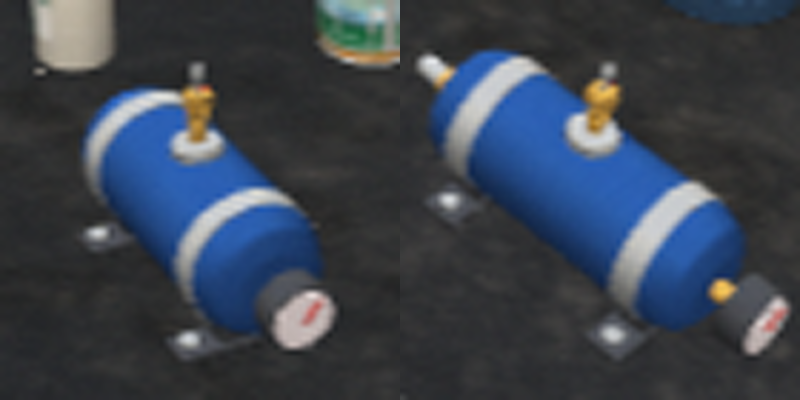

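The left crop is tank A: about 223 × 72 mm with its top at about 85 mm, so it is the specified one. B is about 165 × 50 mm, so it's the decoy. A's valve is near (0.525, 0.010), with the tip at about z 0.136. I'll move over it.

Call:
drive_tool([
  [-0.036,-0.03,0,0,0,0,1],
  [-0.036,-0.03,0,0,0,0,1],
  [-0.036,-0.03,0,0,0,0,1],
  [-0.036,-0.03,0,0,0,0,1],
  [-0.036,-0.03,0,0,0,0,1],
  [-0.036,-0.03,0,0,0,0,1],
  [-0.036,-0.03,0,0,0,0,1],
  [-0.036,-0.03,0,0,0,0,1],
  [-0.036,-0.03,0,0,0,0,1],
  [-0.036,-0.03,0,0,0,0,1],
])

```text
t: 1.15
tcp_pos: [0.4643, 0.1395, 0.2453]
tool_rot: [0.218, 0.976, 0.0, -0.0]
force: [1.0, 0.6, -0.4]
finger_gap: 0.996
gripper_force: 0.0
```

Call:
drive_tool([
  [-0.036,-0.03,0,0,0,0,0],
  [-0.036,-0.03,0,0,0,0,0],
  [-0.036,-0.03,0,0,0,0,0],
  [0,0,0,0,0,0,0],
  [0,0,0,0,0,0,0],
  [0,0,0,0,0,0,0],
])

```text
t: 1.75
tcp_pos: [0.5224, 0.0148, 0.2449]
tool_rot: [0.217, 0.976, 0.0, -0.001]
force: [0.5, 0.4, 0.0]
finger_gap: 0.501
gripper_force: 0.0
```

```bash
python3 - <<'E'
from h import *
s=manip.sense();print(s['t'],s['q'],s['tcp_pos'],s['tool_rot'],s['force'])
d=snap('wrist');save(d,'w1.png');np.savez('w1.npz',**{k:d[k] for k in('image','z_map','E','f','cx','cy')})
P=cloud(d)
m=(P[...,2]>.095)&(P[...,2]<.15)&(np.hypot(P[...,0]-.525,P[...,1]-.01)<.05)
v,u=np.nonzero(m);print(len(u),u.min(),u.max(),v.min(),v.max())
for a in np.arange(.092,.142,.004):
    k=m&(P[...,2]>=a)&(P[...,2]<a+.004)
    if k.sum():print(round(a,3),k.sum(),P[k].mean(0).round(4),np.ptp(P[k],0).round(4))
E
```

```text
1.75 [-1.85846414e-01  3.91462766e-01  1.68692067e+00  4.50381186e-04
  1.06517651e+00 -1.31864011e+00] [0.52238157 0.01484212 0.24491164] [ 2.17361447e-01  9.76090669e-01  1.64191247e-04 -9.89630613e-04] [0.47964013 0.42101752 0.0414009 ]
317 254 272 180 202
0.092 2 [0.5192 0.0118 0.0958] [0.0002 0.0046 0.    ]
0.096 12 [0.5198 0.0138 0.0973] [0.0048 0.009  0.0031]
0.1 6 [0.5189 0.0139 0.1012] [0.0025 0.0053 0.0026]
0.108 24 [0.5186 0.0148 0.1103] [0.0107 0.0114 0.0037]
0.112 41 [0.5201 0.0133 0.1144] [0.0137 0.0144 0.0039]
0.116 168 [0.5223 0.0126 0.1173] [0.0137 0.0139 0.0037]
0.12 5 [0.5224 0.0128 0.1215] [0.0025 0.0024 0.0025]
0.124 6 [0.5215 0.0122 0.1269] [0.0017 0.0049 0.0023]
0.128 25 [0.5224 0.0124 0.1303] [0.0048 0.006  0.0038]
0.132 28 [0.5234 0.0121 0.1329] [0.0048 0.0045 0.0029]
```

View pics/w1.png

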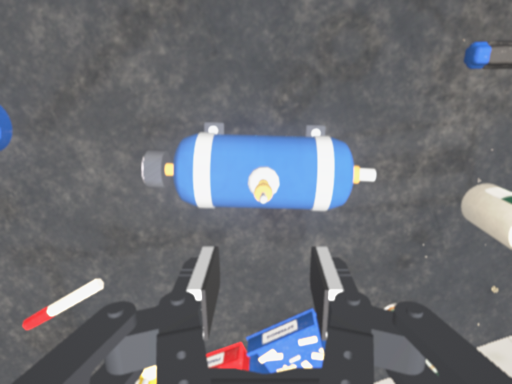

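The valve is at px (264,190), between the fingers' image columns. The estimated axis is (0.5228, 0.0123), with the tip at about z 0.133–0.135 and the nut top at about 0.118. I'll wind the last joint back so one stroke covers the whole unscrewing.

Call:
drive_tool([
  [0,0,0,0,0,8.5,-0.3],
  [0,0,0,0,0,8.5,-0.3],
  [0,0,0,0,0,8.5,-0.3],
  [0,0,0,0,0,8.5,-0.3],
  [0,0,0,0,0,8.5,-0.3],
  [0,0,0,0,0,8.5,-0.3],
  [0,0,0,0,0,8.5,-0.3],
  [0,0,0,0,0,8.5,-0.3],
  [0,0,0,0,0,8.5,-0.3],
  [0,0,0,0,0,8.5,-0.3],
])

```text
t: 2.8
tcp_pos: [0.5226, 0.0158, 0.2454]
tool_rot: [0.821, 0.571, -0.0, -0.0]
force: [-0.1, 0.4, 0.7]
finger_gap: 0.35
gripper_force: 0.0
```

Call:
drive_tool([
  [0,0,0,0,0,8.5,-0.3],
  [0,0,0,0,0,8.5,-0.3],
  [0,0,0,0,0,8.5,-0.3],
  [0,0,0,0,0,8.5,-0.3],
  [0,0,0,0,0,8.5,-0.3],
  [0,0,0,0,0,8.5,-0.3],
  [0,0,0,0,0,8.5,-0.3],
  [0,0,0,0,0,8.5,-0.3],
  [0,0,0,0,0,8.5,-0.3],
  [0,0,0,0,0,8.5,-0.3],
])

```text
t: 3.8
tcp_pos: [0.5226, 0.0158, 0.2454]
tool_rot: [0.991, -0.133, -0.0, -0.0]
force: [-0.3, 0.6, -0.1]
finger_gap: 0.35
gripper_force: 0.0
```

Call:
drive_tool([
  [0,0,0,0,0,8.5,-0.3],
  [0,0,0,0,0,8.5,-0.3],
  [0,0,0,0,0,8.5,-0.3],
  [0,0,0,0,0,8.5,-0.3],
  [0,0,0,0,0,8.5,-0.3],
  [0,0,0,0,0,0,-0.3],
  [0,0,0,0,0,0,-0.3],
])

```text
t: 4.5
tcp_pos: [0.523, 0.0151, 0.2454]
tool_rot: [0.877, -0.48, -0.0, 0.0]
force: [-0.2, -0.2, -0.7]
finger_gap: 0.348
gripper_force: 0.0
```

```bash
cat > look.py <<'E'
from h import *
s=manip.sense();print(s['t'],s['q'].round(3),s['tcp_pos'].round(4),s['tool_rot'].round(4),s['force'].round(2),s['finger_gap'],s['gripper_force'])
d=snap('wrist');P=cloud(d)
m=(P[...,2]>.095)&(P[...,2]<.15)&(np.hypot(P[...,0]-.5225,P[...,1]-.0125)<.015)
for a in np.arange(.092,.142,.004):
    k=m&(P[...,2]>=a)&(P[...,2]<a+.004)
    if k.sum():
        p=P[k];print(round(a,3),k.sum(),p.mean(0).round(4),((p.max(0)+p.min(0))/2).round(4),np.ptp(p,0).round(4))
M=R.from_quat(s['tool_rot']).as_matrix()
print('tool axes',M.round(3).tolist(),'shift to (.5228,.0123):',M.T@(np.array([.5228,.0123,s['tcp_pos'][2]])-s['tcp_pos']))
E
python3 look.py
```

```text
4.5 [-0.185  0.391  1.686  0.     1.065  2.387] [0.523  0.0151 0.2454] [ 8.773e-01 -4.799e-01 -1.000e-04  0.000e+00] [-0.15 -0.23 -0.67] 0.3475644468088047 0.0
0.092 5 [0.5255 0.0073 0.0954] [0.5249 0.0074 0.0953] [0.0071 0.0021 0.0006]
0.096 11 [0.5269 0.0082 0.0975] [0.5262 0.009  0.098 ] [0.0068 0.0051 0.0031]
0.1 5 [0.5259 0.0066 0.1005] [0.5261 0.0068 0.1006] [0.004  0.0015 0.0007]
0.108 22 [0.5269 0.0066 0.1104] [0.5257 0.0082 0.11  ] [0.0119 0.0081 0.0039]
0.112 36 [0.526  0.0082 0.1145] [0.5241 0.011  0.114 ] [0.0151 0.0136 0.0039]
0.116 169 [0.5251 0.0102 0.1174] [0.5246 0.0112 0.1175] [0.0137 0.0135 0.0029]
0.12 4 [0.5251 0.0099 0.1217] [0.525  0.0101 0.1216] [0.0019 0.0013 0.002 ]
0.124 7 [0.5255 0.0096 0.1271] [0.5253 0.0102 0.1268] [0.0036 0.0031 0.002 ]
0.128 27 [0.5248 0.0109 0.1309] [0.5243 0.0115 0.1304] [0.0058 0.0057 0.0029]
0.132 26 [0.5243 0.0112 0.1328] [0.5244 0.011  0.1331] [0.0042 0.0045 0.0022]
tool axes [[0.539, -0.842, -0.0], [-0.842, -0.539, 0.0], [-0.0, 0.0, -1.0]] shift to (.5228,.0123): [ 2.2664588e-03  1.6341924e-03 -2.4683268e-07]
```

Call:
drive_tool([
  [0.0035,0.0013,0.02,0,0,0,-0.3],
  [0,0,0.03,0,0,0,-0.3],
  [0,0,0.03,0,0,0,-0.3],
  [0,0,0.02,0,0,0,-0.3],
  [0,0,0.015,0,0,0,-0.3],
  [0,0,0.0094,0,0,0,-0.3],
  [0,0,0,0,0,0,-0.3],
  [0,0,0,0,0,0,-0.3],
  [0,0,0,0,0,0,-0.3],
], newtons=40)

```text
t: 5.45
tcp_pos: [0.5249, 0.0102, 0.1218]
tool_rot: [0.876, -0.482, 0.001, -0.0]
force: [0.1, 0.1, 0.5]
finger_gap: 0.35
gripper_force: 0.0
```

```bash
python3 - <<'E'
from h import *
d=snap('wrist');cv2.imwrite('pics/w2.png',cv2.resize(d['image'][150:360,150:370],(660,600),interpolation=2)[:,:,::-1])
s=manip.sense();print(s['tcp_pos'],s['force'])
E
```

```text
[0.52492694 0.01015684 0.12183942] [-0.67168118 -0.13391813  0.12192493]
```

View pics/w2.png

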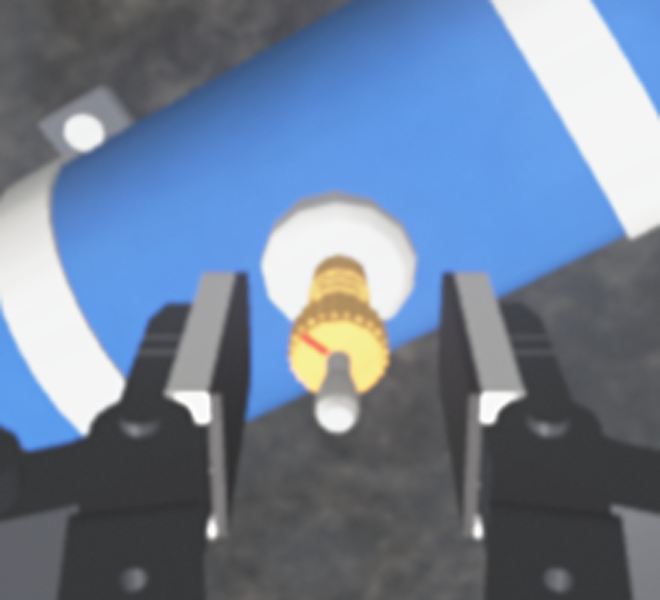

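The valve sits between the pads. In the crop, the nut is at (338,345) and the pads' inner faces are at 248 and 443, so it's about 1 mm off centre. The nut's red mark is at (313,343). I'll recentre and close.

Call:
drive_tool([
  [-0.001,-0.0008,0,0,0,0,-0.3],
  [0,0,0,0,0,0,-1],
  [0,0,0,0,0,0,-1],
  [0,0,0,0,0,0,-1],
  [0,0,0,0,0,0,-1],
  [0,0,0,0,0,0,-1],
  [0,0,0,0,0,0,-1],
], newtons=30)

```text
t: 6.2
tcp_pos: [0.5251, 0.0117, 0.1216]
tool_rot: [0.876, -0.482, 0.001, -0.001]
force: [0.6, 3.1, 6.9]
finger_gap: 0.14
gripper_force: 33.5
```

Call:
drive_tool([
  [0,0,-0.0005,0,0,-4,-1],
  [0,0,-0.0002,0,0,-8,-1],
  [0,0,-0.0002,0,0,-8,-1],
  [0,0,-0.0002,0,0,-8,-1],
  [0,0,-0.0002,0,0,-8,-1],
])

```text
t: 6.7
tcp_pos: [0.5251, 0.0118, 0.1223]
tool_rot: [0.983, -0.185, 0.001, -0.0]
force: [0.6, 3.8, 0.6]
finger_gap: 0.146
gripper_force: 29.7
```

```bash
python3 - <<'E'
from h import *
s=manip.sense();print(s['tcp_pos'],s['force'],s['ft_torque'],s['q'])
d=snap('wrist');cv2.imwrite('pics/w3.png',cv2.resize(d['image'][150:360,150:370],(660,600),interpolation=2)[:,:,::-1])
E
```

```text
[0.525113   0.01178397 0.12231884] [0.63430821 3.79988056 0.64258739] [ 0.37073819 -0.28846215 -0.11507707] [-1.90975553e-01  5.80556598e-01  1.79212539e+00  1.24838726e-03
  7.67326245e-01  1.75179922e+00]
```

View pics/w3.png

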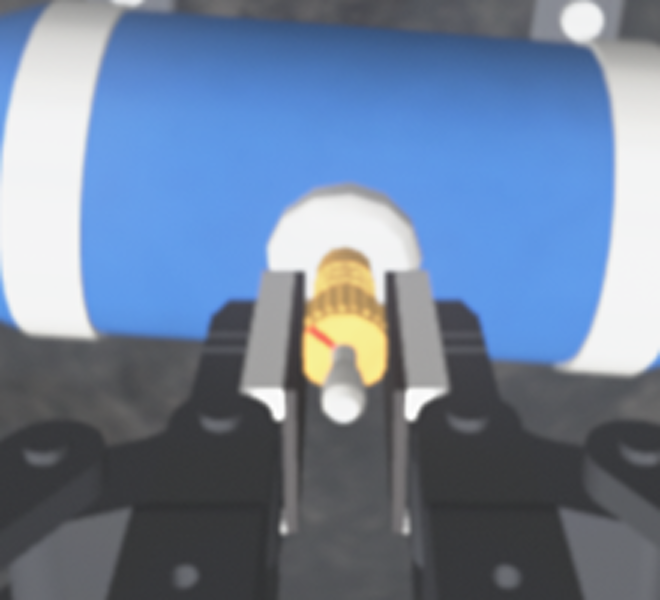

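The red mark, at about (318,335), turned together with the gripper, so the nut isn't slipping. I'll continue turning.

Call:
drive_tool([
  [0,0,-0.0002,0,0,-8,-1],
  [0,0,-0.0002,0,0,-8,-1],
  [0,0,-0.0002,0,0,-8,-1],
  [0,0,-0.0002,0,0,-8,-1],
  [0,0,-0.0001,0,0,-8,-1],
  [0,0,-0.0002,0,0,-8,-1],
  [0,0,-0.0002,0,0,-8,-1],
  [0,0,-0.0002,0,0,-8,-1],
  [0,0,-0.0002,0,0,-8,-1],
  [0,0,-0.0001,0,0,-8,-1],
])

```text
t: 7.75
tcp_pos: [0.525, 0.012, 0.1241]
tool_rot: [0.873, 0.489, 0.001, 0.0]
force: [1.5, 2.2, 2.3]
finger_gap: 0.144
gripper_force: 29.7
```

Call:
drive_tool([
  [0,0,-0.0002,0,0,-8,-1],
  [0,0,-0.0002,0,0,-8,-1],
  [0,0,-0.0002,0,0,-8,-1],
  [0,0,-0.0002,0,0,-8,-1],
  [0,0,-0.0001,0,0,-8,-1],
  [0,0,-0.0002,0,0,-8,-1],
  [0,0,-0.0002,0,0,-8,-1],
  [0,0,-0.0002,0,0,-8,-1],
  [0,0,-0.0002,0,0,-8,-1],
  [0,0,-0.0001,0,0,-8,-1],
])

```text
t: 8.75
tcp_pos: [0.5248, 0.012, 0.1259]
tool_rot: [0.354, 0.935, 0.001, 0.0]
force: [0.9, 2.9, 1.6]
finger_gap: 0.143
gripper_force: 29.7
```

```bash
python3 - <<'E'
from h import *
s=manip.sense();print(s['tcp_pos'],s['force'],s['ft_torque'],s['q'])
E
```

```text
[0.5247996  0.01197573 0.12588716] [0.93800514 2.89026986 1.59550245] [ 0.51438328 -0.23532801 -0.08212108] [-1.90818486e-01  5.74323135e-01  1.79018688e+00  1.48047123e-03
  7.76198883e-01 -1.03823676e+00]
```

Call:
drive_tool([
  [0,0,-0.0001,0,0,-5,-1],
  [0,0,-0.0001,0,0,-5,-1],
  [0,0,-0.0001,0,0,-5,-1],
])

```text
t: 9.05
tcp_pos: [0.5248, 0.0119, 0.1262]
tool_rot: [0.23, 0.973, 0.001, 0.0]
force: [0.7, 1.9, 1.8]
finger_gap: 0.145
gripper_force: 29.7
```

```bash
cat > s.py <<'E'
from h import *
s=manip.sense();print(s['tcp_pos'],s['force'],s['ft_torque'],s['q'][5],s['tool_rot'])
E
python3 s.py
```

```text
[0.52477941 0.01194134 0.12619818] [0.70705422 1.92688874 1.79627254] [ 0.50882062 -0.21519167 -0.13686964] -1.2978894911039642 [2.30293787e-01 9.73120941e-01 5.05284460e-04 3.88924439e-04]
```

Call:
drive_tool([
  [0,0,-0.0001,0,0,-5,-1],
  [0,0,-0.0001,0,0,-5,-1],
])

```text
t: 9.25
tcp_pos: [0.5248, 0.0119, 0.1264]
tool_rot: [0.145, 0.989, 0.0, 0.0]
force: [0.9, 2.3, 1.8]
finger_gap: 0.143
gripper_force: 29.7
```

```bash
python3 s.py
```

```text
[0.52476619 0.01192102 0.1263992 ] [0.93198659 2.33046629 1.77116856] [ 0.48146341 -0.22522623 -0.04327012] -1.4724171010866611 [1.44598413e-01 9.89490232e-01 4.50789844e-04 4.19174966e-04]
```

Call:
drive_tool([
  [0,0,-0.0001,0,0,-5,-1],
  [0,0,-0.0001,0,0,-5,-1],
])

```text
t: 9.45
tcp_pos: [0.5254, 0.0118, 0.1267]
tool_rot: [0.058, 0.998, 0.0, 0.001]
force: [1.5, 3.3, 0.7]
finger_gap: 0.14
gripper_force: 29.6
```

```bash
python3 s.py
```

```text
[0.52538809 0.0117893  0.12667576] [1.49815639 3.27673278 0.7326453 ] [ 0.55562411 -0.23060288 -0.11601293] -1.6466540643990786 [5.80460783e-02 9.98313061e-01 3.57642301e-04 1.24780353e-03]
```

Call:
drive_tool([
  [0,0,-0.0001,0,0,-4,-1],
  [0,0,-0.0001,0,0,-4,-1],
  [0,0,0,0,0,-4,-1],
])

```text
t: 9.75
tcp_pos: [0.5266, 0.0119, 0.1269]
tool_rot: [-0.046, 0.999, 0.0, 0.003]
force: [4.3, 2.4, -1.7]
finger_gap: 0.141
gripper_force: 29.5
```

```bash
python3 s.py; python3 - <<'E'
from h import *
d=snap('wrist');cv2.imwrite('pics/w4.png',cv2.resize(d['image'][150:360,150:370],(660,600),interpolation=2)[:,:,::-1])
E
```

```text
[0.52657495 0.01190989 0.12685448] [ 4.27082882  2.44563099 -1.67524822] [ 0.72127532 -0.67382242 -0.17936865] -1.8553052064249091 [-4.58712517e-02  9.98943894e-01  3.60480543e-04  2.60666362e-03]
```

View pics/w4.png

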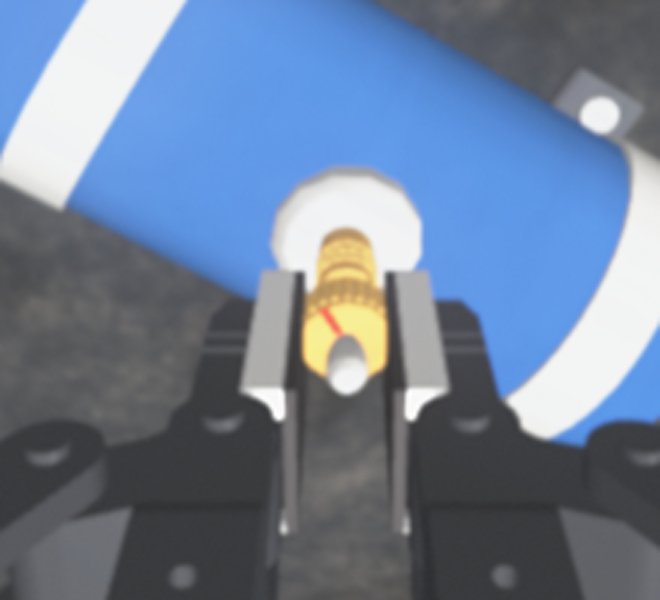

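The red mark now sits at about (328,320), rotated back against the pads by about 20°. Together with the torque rise, that means the nut has reached its stop and the pads slipped. I'll release.

Call:
drive_tool([
  [0,0,0,0,0,0,-0.3],
  [0,0,0,0,0,0,-0.3],
  [0,0,0,0,0,0,-0.3],
  [0,0,0,0,0,0,-0.3],
  [0,0,0,0,0,0,-0.3],
  [0,0,0,0,0,0,-0.3],
])

```text
t: 10.4
tcp_pos: [0.5242, 0.0114, 0.1267]
tool_rot: [-0.047, 0.999, -0.0, -0.0]
force: [-0.2, -0.5, -0.3]
finger_gap: 0.352
gripper_force: 0.0
```

Call:
drive_tool([
  [0,0,-0.02,0,0,0,-0.3],
  [0,0,-0.025,0,0,0,-0.3],
  [0,0,-0.02,0,0,0,-0.3],
  [0,0,-0.03,0,0,0,-0.3],
  [0,0,-0.02,0,0,0,-0.3],
  [0,0,0,0,0,0,-1],
  [0,0,0,0,0,0,-1],
  [0,0,0,0,0,0,-1],
])

```text
t: 11.2
tcp_pos: [0.5234, 0.0117, 0.2404]
tool_rot: [-0.047, 0.999, 0.0, -0.001]
force: [0.2, 0.4, -1.1]
finger_gap: 0.001
gripper_force: 0.0
```

```bash
python3 look.py; python3 - <<'E'
from h import *
d=snap('wrist');cv2.imwrite('pics/w5.png',cv2.resize(d['image'][150:270,200:330],(650,600),interpolation=2)[:,:,::-1])
E
```

```text
11.2 [-0.191  0.399  1.689 -0.     1.056 -1.856] [0.5234 0.0117 0.2404] [-4.670e-02  9.989e-01  3.000e-04 -1.400e-03] [ 0.18  0.37 -1.07] 0.0006740757546209074 0.0
0.092 1 [0.5186 0.0107 0.0951] [0.5186 0.0107 0.0951] [0. 0. 0.]
0.096 17 [0.5192 0.0118 0.0977] [0.5193 0.0118 0.098 ] [0.0025 0.0084 0.0039]
0.1 19 [0.5194 0.0108 0.1021] [0.5196 0.0113 0.1019] [0.0028 0.009  0.0038]
0.104 6 [0.519  0.0112 0.105 ] [0.519  0.0116 0.1051] [0.0008 0.0049 0.0018]
0.112 16 [0.5184 0.0104 0.1145] [0.5203 0.0106 0.1146] [0.0082 0.013  0.0023]
0.116 35 [0.5187 0.012  0.1178] [0.5203 0.0116 0.118 ] [0.0078 0.0148 0.0039]
0.12 201 [0.5223 0.0115 0.1221] [0.5235 0.0117 0.122 ] [0.0149 0.0149 0.0038]
0.124 9 [0.5216 0.0123 0.1265] [0.5218 0.0135 0.1261] [0.0021 0.0091 0.0037]
0.128 29 [0.5227 0.0115 0.1306] [0.5235 0.0116 0.1301] [0.0055 0.0053 0.0038]
0.132 27 [0.5233 0.0117 0.1327] [0.5232 0.0116 0.1328] [0.0045 0.0038 0.0016]
tool axes [[-0.996, -0.093, -0.003], [-0.093, 0.996, 0.001], [0.003, 0.001, -1.0]] shift to (.5228,.0123): [5.08362487e-04 6.77637300e-04 1.90026624e-06]
```

View pics/w5.png

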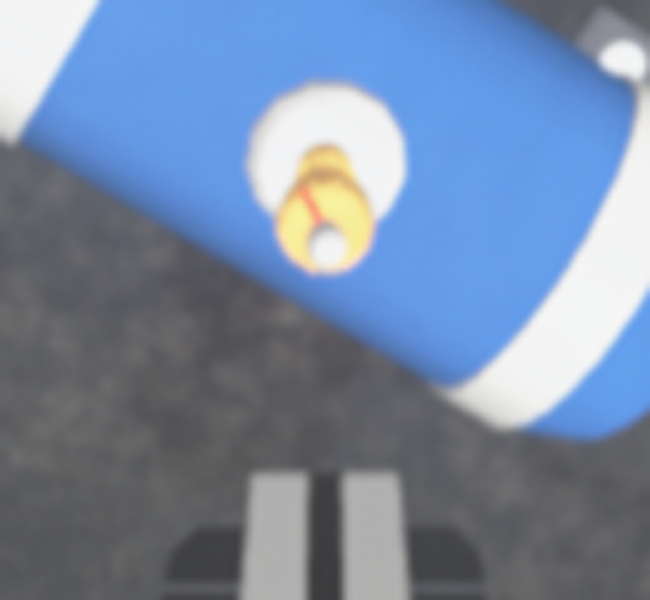

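The nut is up by about 5 mm (top from 0.1175 to 0.122) with the tip standing free at (328,245). Fingers are shut. I'll go down over the tip.

Call:
drive_tool([
  [-0.0005,0,0.03,0,0,0,-1],
  [0,0,0.03,0,0,0,-1],
  [0,0,0.02,0,0,0,-1],
  [0,0,0.004,0,0,0,-1],
  [0,0,0,0,0,0,-1],
  [0,0,0,0,0,0,-1],
])

```text
t: 11.9
tcp_pos: [0.5255, 0.0115, 0.1582]
tool_rot: [-0.047, 0.999, -0.0, 0.001]
force: [-0.5, 0.2, -0.5]
finger_gap: -0.001
gripper_force: 0.0
```

Call:
drive_tool([
  [0,0,0.001,0,0,0,-1],
  [0,0,0.001,0,0,0,-1],
  [0,0,0.001,0,0,0,-1],
  [0,0,0,0,0,0,-1],
  [0,0,0,0,0,0,-1],
])

```text
t: 12.4
tcp_pos: [0.5249, 0.0116, 0.1549]
tool_rot: [-0.047, 0.999, -0.0, 0.0]
force: [1.1, -0.7, 1.0]
finger_gap: -0.001
gripper_force: 0.0
```

Call:
drive_tool([
  [0,0,0.001,0,0,0,-1],
  [0,0,0.001,0,0,0,-1],
  [0,0,0,0,0,0,-1],
  [0,0,0,0,0,0,-1],
])

```text
t: 12.8
tcp_pos: [0.5248, 0.0116, 0.1526]
tool_rot: [-0.047, 0.999, 0.0, -0.0]
force: [0.3, -0.4, 0.1]
finger_gap: -0.006
gripper_force: 0.0
```

Call:
drive_tool([
  [0,0,0.001,0,0,0,-1],
  [0,0,0.001,0,0,0,-1],
  [0,0,0,0,0,0,-1],
  [0,0,0,0,0,0,-1],
])

```text
t: 13.2
tcp_pos: [0.5248, 0.0116, 0.1506]
tool_rot: [-0.047, 0.999, 0.0, -0.0]
force: [-0.2, 0.9, -0.1]
finger_gap: 0.006
gripper_force: 0.0
```

Call:
drive_tool([
  [0,0,0.001,0,0,0,-1],
  [0,0,0,0,0,0,-1],
  [0,0,0,0,0,0,-1],
])

```text
t: 13.5
tcp_pos: [0.5249, 0.0116, 0.1497]
tool_rot: [-0.047, 0.999, 0.0, -0.0]
force: [0.4, -0.0, -0.2]
finger_gap: -0.002
gripper_force: 0.0
```

Call:
drive_tool([
  [0,0,0.001,0,0,0,-1],
  [0,0,0,0,0,0,-1],
  [0,0,0,0,0,0,-1],
])

```text
t: 13.8
tcp_pos: [0.5248, 0.0116, 0.1487]
tool_rot: [-0.047, 0.999, 0.0, -0.0]
force: [0.1, 0.2, 0.2]
finger_gap: -0.004
gripper_force: 0.0
```

Call:
drive_tool([
  [0,0,0.001,0,0,0,-1],
  [0,0,0,0,0,0,-1],
  [0,0,0,0,0,0,-1],
])

```text
t: 14.1
tcp_pos: [0.5249, 0.0115, 0.1477]
tool_rot: [-0.047, 0.999, -0.0, 0.0]
force: [0.6, 0.3, -0.5]
finger_gap: 0.002
gripper_force: 0.2
```

Call:
drive_tool([
  [0,0,0.001,0,0,0,-1],
  [0,0,0,0,0,0,-1],
  [0,0,0,0,0,0,-1],
])

```text
t: 14.4
tcp_pos: [0.525, 0.0115, 0.1469]
tool_rot: [-0.047, 0.999, -0.0, 0.0]
force: [-0.8, 0.0, 1.8]
finger_gap: 0.001
gripper_force: 1.2
```

Call:
drive_tool([
  [0,0,0.001,0,0,0,-1],
  [0,0,0,0,0,0,-1],
  [0,0,0,0,0,0,-1],
])

```text
t: 14.7
tcp_pos: [0.525, 0.0115, 0.1459]
tool_rot: [-0.047, 0.999, -0.0, 0.0]
force: [-0.6, -0.1, 3.9]
finger_gap: 0.002
gripper_force: 1.9
```

Call:
drive_tool([
  [0,0,0.001,0,0,0,-1],
  [0,0,0.001,0,0,0,-1],
  [0,0,0.0005,0,0,0,-1],
  [0,0,0,0,0,0,-1],
  [0,0,0,0,0,0,-1],
])

```text
t: 15.2
tcp_pos: [0.5251, 0.0116, 0.1436]
tool_rot: [-0.047, 0.999, -0.0, 0.0]
force: [-0.3, -0.2, 6.9]
finger_gap: 0.001
gripper_force: 3.3
```

Call:
drive_tool([
  [0,0,0.0005,0,0,0,-1],
  [0,0,0.0005,0,0,0,-1],
  [0,0,0,0,0,0,-1],
  [0,0,0,0,0,0,-1],
])

```text
t: 15.6
tcp_pos: [0.5251, 0.0115, 0.1427]
tool_rot: [-0.047, 0.999, -0.0, 0.0]
force: [-0.8, 0.7, 8.4]
finger_gap: -0.001
gripper_force: 3.9
```

Call:
drive_tool([
  [0,0,0.0005,0,0,0,-1],
  [0,0,0,0,0,0,-1],
  [0,0,0,0,0,0,-1],
])

```text
t: 15.9
tcp_pos: [0.5251, 0.0115, 0.1423]
tool_rot: [-0.047, 0.999, -0.0, 0.0]
force: [-1.0, -0.9, 7.8]
finger_gap: 0.002
gripper_force: 4.1
```

Call:
drive_tool([
  [0,0,0.0003,0,0,0,-1],
  [0,0,0,0,0,0,-1],
  [0,0,0,0,0,0,-1],
])

```text
t: 16.2
tcp_pos: [0.5252, 0.0115, 0.1421]
tool_rot: [-0.047, 0.999, -0.0, 0.0]
force: [-1.1, 0.4, 8.3]
finger_gap: 0.003
gripper_force: 4.3
```

Call:
drive_tool([
  [0,0,0.0003,0,0,0,-1],
  [0,0,0,0,0,0,-1],
  [0,0,0,0,0,0,-1],
])

```text
t: 16.5
tcp_pos: [0.5251, 0.0115, 0.1418]
tool_rot: [-0.047, 0.999, -0.0, 0.0]
force: [-0.9, 0.5, 8.7]
finger_gap: -0.001
gripper_force: 4.5
```

Call:
drive_tool([
  [0,0,0.0003,0,0,0,-1],
  [0,0,0,0,0,0,-1],
  [0,0,0,0,0,0,-1],
])

```text
t: 16.8
tcp_pos: [0.5251, 0.0115, 0.1416]
tool_rot: [-0.047, 0.999, -0.0, 0.0]
force: [-1.1, 0.3, 9.5]
finger_gap: 0.002
gripper_force: 4.7
```

Call:
drive_tool([
  [0,0,0.0003,0,0,0,-1],
  [0,0,0,0,0,0,-1],
  [0,0,0,0,0,0,-1],
])

```text
t: 17.1
tcp_pos: [0.5252, 0.0115, 0.1414]
tool_rot: [-0.047, 0.999, -0.0, 0.001]
force: [-1.2, 0.3, 9.7]
finger_gap: 0.003
gripper_force: 5.1
```

The force is about 10 N and travel about 5.7 mm, so the nut has met the stem. I'll hold here.

Call:
drive_tool([
  [0,0,0,0,0,0,-1],
  [0,0,0,0,0,0,-1],
  [0,0,0,0,0,0,-1],
  [0,0,0,0,0,0,-1],
  [0,0,0,0,0,0,-1],
  [0,0,0,0,0,0,-1],
  [0,0,0,0,0,0,-1],
  [0,0,0,0,0,0,-1],
  [0,0,0,0,0,0,-1],
  [0,0,0,0,0,0,-1],
])

```text
t: 18.1
tcp_pos: [0.5252, 0.0115, 0.1414]
tool_rot: [-0.047, 0.999, -0.0, 0.001]
force: [-1.4, -0.0, 10.5]
finger_gap: 0.002
gripper_force: 5.1
```

Call:
drive_tool([
  [0,0,0,0,0,0,-1],
  [0,0,0,0,0,0,-1],
  [0,0,0,0,0,0,-1],
  [0,0,0,0,0,0,-1],
  [0,0,0,0,0,0,-1],
  [0,0,0,0,0,0,-1],
  [0,0,0,0,0,0,-1],
  [0,0,0,0,0,0,-1],
  [0,0,0,0,0,0,-1],
  [0,0,0,0,0,0,-1],
])

```text
t: 19.1
tcp_pos: [0.5252, 0.0116, 0.1414]
tool_rot: [-0.047, 0.999, -0.0, 0.001]
force: [-1.3, 0.6, 10.8]
finger_gap: 0.002
gripper_force: 5.1
```

Call:
drive_tool([
  [0,0,0,0,0,0,-1],
  [0,0,0,0,0,0,-1],
  [0,0,0,0,0,0,-1],
  [0,0,0,0,0,0,-1],
  [0,0,0,0,0,0,-1],
  [0,0,0,0,0,0,-1],
  [0,0,0,0,0,0,-1],
  [0,0,0,0,0,0,-1],
])

```text
t: 19.9
tcp_pos: [0.5252, 0.0115, 0.1414]
tool_rot: [-0.047, 0.999, -0.0, 0.0]
force: [-1.1, 0.2, 9.8]
finger_gap: -0.001
gripper_force: 5.1
```

Call:
drive_tool([
  [0,0,-0.003,0,0,0,-1],
  [0,0,-0.004,0,0,0,-1],
  [0,0,-0.01,0,0,0,-1],
  [0,0,-0.03,0,0,0,-1],
  [0,0,-0.03,0,0,0,-1],
  [0,0,-0.02,0,0,0,-1],
  [0,0,0,0,0,0,-1],
  [0,0,0,0,0,0,-1],
  [0,0,0,0,0,0,-1],
])

```text
t: 20.8
tcp_pos: [0.5238, 0.0118, 0.2362]
tool_rot: [-0.047, 0.999, 0.0, -0.001]
force: [-0.2, 0.7, -0.2]
finger_gap: 0.001
gripper_force: 0.0
```

```bash
python3 look.py
```

```text
20.8 [-0.191  0.405  1.693 -0.     1.047 -1.855] [0.5238 0.0118 0.2362] [-4.670e-02  9.989e-01  4.000e-04 -1.500e-03] [-0.21  0.67 -0.23] 0.0012115622936052558 0.0
0.092 4 [0.5197 0.0099 0.0959] [0.52   0.0101 0.0959] [0.003  0.0064 0.0002]
0.096 20 [0.5195 0.012  0.0984] [0.5206 0.012  0.0981] [0.0048 0.0101 0.0033]
0.1 19 [0.5194 0.0111 0.1029] [0.5199 0.0114 0.1021] [0.0038 0.0088 0.0035]
0.104 5 [0.5189 0.0112 0.1058] [0.5189 0.0113 0.1061] [0.0006 0.004  0.002 ]
0.112 11 [0.518  0.0115 0.1144] [0.519  0.0122 0.1142] [0.005  0.0134 0.0026]
0.116 45 [0.5195 0.0108 0.118 ] [0.5219 0.0117 0.118 ] [0.011  0.015  0.0039]
0.12 205 [0.5224 0.0116 0.1221] [0.5231 0.0118 0.1219] [0.0137 0.0147 0.0037]
0.124 7 [0.5216 0.0122 0.1271] [0.5218 0.0115 0.1272] [0.0016 0.0051 0.0015]
0.128 24 [0.5222 0.0114 0.1305] [0.5228 0.0116 0.1301] [0.0045 0.0052 0.0037]
0.132 30 [0.5233 0.0117 0.1327] [0.5232 0.0116 0.1329] [0.0049 0.0051 0.0017]
tool axes [[-0.996, -0.093, -0.003], [-0.093, 0.996, 0.001], [0.003, 0.001, -1.0]] shift to (.5228,.0123): [9.56244178e-04 6.35641590e-04 3.31854804e-06]
```

The tip has sprung back up to the same height as before the press. The nut is still up and the arm is clear, so I'm handing in.

```bash
python3 -c "from station import manip;print(manip.sign_off())"
```

```text
the job is handed in; nothing more can be done
None
```

Job handed in at about 21 s, no verdict returned: I unscrewed the lock nut to its stop and let it go, pressed the tip about 5.7 mm down at about 10 N for nearly 3 s, and it sprang back up with the arm clear and no other objects touched.

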